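# Clear the scanner lid and hold it half open

## Robot

A 6-joint arm with a two-finger parallel gripper is mounted at the origin on the work surface. World frame = base frame: x ahead of the robot, y to its left, z up, the work surface at z = 0. Lengths are in m, angles in rad, forces in N, time in s.
With the tool pointing down it reaches from about 0.3 to 0.875 m from the base axis. Payload 6.4 kg.
Tool frame: the origin (TCP) lies at the very end of the fingers, on their centre line; the grasp point (between the pads) lies 19 mm behind it; z points along the fingers, y is the line along which they close (so a half turn about z gives the same grasp; the last joint's range is limited). The gripper opens to 85 mm and grips with 20 to 120 N. Pads are 22 mm wide; open, the fingers measure 114 mm over their backs; the gripper's body (76 mm by 85 mm) begins 54 mm behind the grasp point. The pads swing forward as they close: fully open they stand 13 mm farther back than shut.
Start: joints at [1.11, 0.181, 1.607, -0, 1.354, -0.206], TCP at [0.145, 0.556, 0.231] pointing down, gripper open.
Joint ranges: [-2.99, 2.99], [-0.89, 2.07], [0.3, 2.58], [-1.14, 4.28], [0, 2.63], [-3.12, 3.12]. Speed limits (rad/s): [2.57, 2.57, 3.01, 3.14, 3.14, 3.14].

## Interface

Orientations are given as a unit quaternion [w, x, y, z].
In Python, from bench import ctrl gives the robot as it stands.
- The arm moves only by the tool jog_arm, never from a script. Its argument "series" is a list that holds one entry, the list of rows, each a list of 7 numbers: the shift along the tool's x, y, z in mm, then the turn, a rotation vector about the tool's x, y, z in rad, then the finger opening in mm, from 0 to 85.4. In form: [[[tx, ty, tz, rx, ry, rz, gripper], ...]]. A call has exactly 10 rows; each row shifts and turns the commanded pose from where the row before left it, along the tool's axes as they then stand; what a row does not reach is not made up. A row lasts 1/10 s, in which the tool goes at most 50 mm and 8.59 degrees, less where a joint would pass 70% of its speed; a pose out of reach is approached as far as the arm can. A call with a gripper value outside its range is refused whole. The fingers move at their own pace and stop on an object; the grip force is fixed at half the most. Time passes only in rows, so rows that do not move let the fingers close, or fill a call up. It gives the time, the measured TCP pose, the force, the opening and the grip force at its end, in the units of the state.
- ctrl.get_obs(): the state, without advancing time (a new reading comes with each control period).
- ctrl.camera(name): name is "side" or "top" or "wrist"; returns a dict with "frame" (420x560x3 uint8, blue, green, red), "z_map" (420x560 float32, m along the optical axis (not along the pixel's ray), 0 where there is no reading), "fx", "fy", "cx", "cy" (pixels), "xyz" and "rotation" of the camera in the world. Camera axes: x right, y down, z forward; pixel columns grow to the right and rows downward; lengths in m; the calibration is good to about 2 mm. The wrist camera is an equidistant fisheye: a pixel r from the principal point sees the ray r / f radians off the axis. A picture is of the moment at which its call begins.
- ctrl.hand_in(): hands the job in; it is judged then, once.
The state is a dict: "time_s": time; "q": joint angles; "dq": joint speeds; "joint_efforts": joint torques, N m; "eef_pos": TCP position; "eef_rot": TCP orientation; "wrist_force": force on the tool from outside, world axes, zero at the start; "torque": the same for the moment, N m; "opening": opening from 0.0 (shut) to 1.0 (fully open); "grasp_force": force on a finger pad.
Only numpy, scipy, OpenCV 4.12 (cv2) and the standard library are available. Lean on these libraries where they do the work, as an engineer would, in place of code of your own. Each camera call takes 0.05 s, during which the arm holds its last target. There are 200 camera calls.

## Task

Acrylic offcuts have been left on the shut lid of the flatbed scanner: pick up the wooden scraper block and wipe all four off the side of the lid into the scrap tray, with the block and not with the fingers, then stand the block back upright on the desk, outside the tray. After that take the lid by the pull lip at its front, raise it without letting it drop back, and hold it half open, at 45 degrees, so that I can lay a drawing on the glass. Finish while still holding the lid there, and leave the glue bottle, tape roll, phone and tray where they are.

Things in the scene. Friction and masses are not known exactly. Their poses are not given: they have to be found in the camera images.
- scanner: A4 flatbed scanner, grey, fixed: base 270 (its x, front to back) x 370 (its y) x 45 mm high. Origin: centre of its underside, on the desk; -x is its front, towards the robot; z up. Shut, the dark grey lid covers the same 270 x 370 mm and its flat top, with the offcuts, is 65 mm above the desk.
- lid (a joint): Opening angle of the scanner's lid, rad: 0 shut, grows as its front edge rises, 0.785 is 45 degrees, stop at 1.75. The hinge is free, with no spring: if let go half open the lid (0.55 to 0.9 kg) falls shut. It takes 3 to 5 N upward at the lip.
- lid_hinge (a point): Point on the lid's hinge line at mid width, 130 mm behind the scanner's centre and 47 mm above the desk; the hinge line runs along the scanner's y. It does not move with the lid; its axes are the scanner's.
- lid_grip (a point): Middle of the pull lip, a flat grey tongue 40 wide (scanner's y), 12 thick, standing out 38 mm from the middle of the lid's front edge (lid 16 mm thick). 25 mm in front of that edge, 57 mm above the desk when shut; 290 mm from the hinge line along the lid, 10 mm above it. Moves with the lid: x to the hinge, z out of its top. Can be pinched by its sides from above, and turns between the pads.
- scraper: Scraper block: beech block on a black rubber foot, 180 mm long (its x), 32 mm thick (its y; 30 mm at the grip), 59 mm high, 0.19 kg, standing upright on the desk beside the scanner, on the side away from the tray. Origin: centre of its underside; z up.
- tray: Open scrap tray of bare aluminium, 240 (its x) x 130 (its y) x 36 mm high outside, walls and floor 4 mm, loose, 0.6 kg, standing close along the left or the right side of the scanner (gap up to 7 mm), its x along the scanner's x. Origin: centre of its underside.
- chip_strip: White acrylic offcut, strip 64 (its x) x 20 x 8 mm, 12 g, flat on the lid. Origin: centre of its underside.
- chip_square: White acrylic offcut, 36 x 34 x 8 mm, 12 g, flat on the lid. Origin: centre of its underside.
- chip_disc: White acrylic offcut, disc 40 mm in diameter, 8 mm thick, 12 g, flat on the lid. Origin: centre of its underside.
- chip_angle: White acrylic offcut, L shape within 44 x 44 x 8 mm with arms 18 mm wide, 12 g, flat on the lid. Origin: centre of the 44 mm square, underside.
- glue: Bystander: white glue bottle, 38 mm in diameter, 115 mm high, standing on the desk in front of the scanner to the left. Origin: centre of its underside.
- tape: Bystander: roll of masking tape lying flat in front of the scanner to the right, 100 mm in diameter, 24 mm high. Origin: centre of its underside.
- phone: Bystander: mobile phone lying flat to the left of the scanner, beyond the tray or block, 150 x 72 x 8 mm. Origin: centre of its underside.

How it is judged:
By the outcome, as a careful person would: the job done as asked, in the order asked, and still so for the second after the job is handed in, while the arm keeps its last pose, push and grip.
It also fails if it takes over 66 s, if anything falls off the work surface, if the arm or the gripper's body presses on something with over 40 N, if the wrist force passes 120 N, or if a joint passes its speed limit or range.

## Working session

There is one attempt and no reset: what is moved stays moved. The work goes in short steps, Python scripts to look and compute and a tool call to move; the robot and the scene stay as the last step left them, time stands still between calls to the robot, and variables do not carry over. Pictures are saved under pics/ and viewed, at most 10 in all, crops included, and the job is handed in when it is done.

Besides the shell and the picture viewer there is one more tool, called after "Call:" in YAML: its name, and indented under it one key for each argument. jog_arm: Moves the arm, as the interface text tells. Its arguments: {"type":"object","properties":{"series":{"type":"array"}},"required":["series"]}

```bash
mkdir -p pics; ls; python3 - <<'E'
from bench import ctrl
import cv2,numpy as np
o=ctrl.get_obs();print(o)
for n in ["top","side"]:
    c=ctrl.camera(n);cv2.imwrite(f"pics/{n}0.png",c["frame"]);np.savez(f"{n}0.npz",**c)
    print(n,c["fx"],c["fy"],c["cx"],c["cy"],c["xyz"],np.round(c["rotation"],3).tolist())
E
```

```text
pics
{'time_s': 0.0, 'q': array([ 1.10970640e+00,  1.81520405e-01,  1.60802582e+00, -1.52473531e-05,
        1.35381548e+00, -2.06292621e-01]), 'dq': array([-9.35229492e-04, -2.49495762e-05,  2.29334985e-04, -6.23773524e-04,
        4.87550062e-04,  1.12593125e-03]), 'joint_efforts': array([-1.41374057e-03, -4.44855416e+01, -3.51342916e+01, -1.52565713e-04,
        8.80521286e-03,  5.57833800e-05]), 'eef_pos': array([0.14465484, 0.55592246, 0.23038716]), 'eef_rot': array([-2.82677870e-04,  1.27052626e-01,  9.91895583e-01, -8.38171500e-04]), 'wrist_force': array([0.93580047, 0.18933696, 0.27183787]), 'torque': array([-0.03756316, -0.00544075,  0.03361535]), 'grasp_force': 0.0, 'opening': 0.9999662526199814}
top 512.8068977126231 512.8068977126231 277.8235627413805 213.41348362000332 [0.41856466 0.07043594 1.57897304] [0.029, -0.703, 0.71, -0.028]
side 408.1634901082749 408.1634901082749 282.42544303787946 211.2316562126762 [ 0.37000363 -0.66139829  0.76018139] [-0.401, 0.908, -0.117, 0.043]
```

View pics/top0.png

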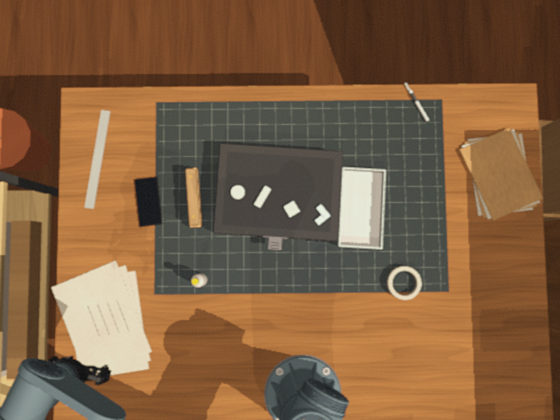

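View pics/side0.png

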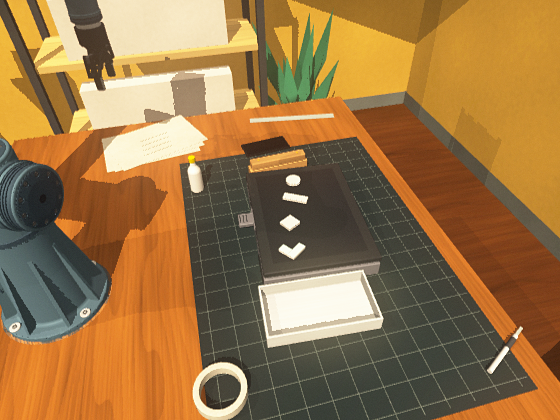

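The top view shows the block at about (193,197), chips at (238,192), (262,197), (292,209) and (322,214), the tray at (362,208), the lip at (275,243), the glue at (199,281), the tape at (404,283) and the phone at (148,201). The side view agrees. Next are enlarged crops.

```bash
cat > h.py <<'E'
import numpy as np,cv2
from scipy.spatial.transform import Rotation as R
def rot(q): return R.from_quat(np.roll(q,-1))
def Rm(c):
    r=np.array(c["rotation"]); return r if r.shape==(3,3) else rot(r).as_matrix()
def ray(c,u,v):
    d=np.array([(u-c["cx"])/c["fx"],(v-c["cy"])/c["fy"],1.]); return d
def at_z(c,u,v,z):      # pixel -> world on height z
    d=Rm(c)@ray(c,u,v); return c["xyz"]+d*(z-c["xyz"][2])/d[2]
def at_depth(c,u,v):
    return c["xyz"]+Rm(c)@ray(c,u,v)*c["z_map"][int(round(v)),int(round(u))]
def cloud(c):
    v,u=np.mgrid[:420,:560]; z=c["z_map"]
    P=np.stack([(u-c["cx"])/c["fx"]*z,(v-c["cy"])/c["fy"]*z,z],-1)@Rm(c).T+c["xyz"]
    P[z==0]=np.nan; return P
def proj(c,p):
    q=Rm(c).T@(np.asarray(p)-c["xyz"]); return np.array([c["cx"]+c["fx"]*q[0]/q[2],c["cy"]+c["fy"]*q[1]/q[2]])
E
python3 - <<'E'
from h import *
t=dict(np.load("top0.npz"));s=dict(np.load("side0.npz"))
cv2.imwrite("pics/tc.png",cv2.resize(t["frame"][135:265,180:400],None,fx=3.6,fy=3.6,interpolation=cv2.INTER_CUBIC))
cv2.imwrite("pics/sc.png",cv2.resize(s["frame"][140:350,230:390],None,fx=2.85,fy=2.85,interpolation=cv2.INTER_CUBIC))
for n,c in (("t",t),("s",s)):
    P=cloud(c);print(n,"desk z",np.nanmedian(P[...,2]) )
    for nm,uv in ({"block":(193,197),"disc":(238,192),"strip":(262,197),"sq":(292,209),"ang":(318,219),"lid":(280,180),"lip":(275,245),"tray":(362,208),"mat":(200,250)} if n=="t" else {"block":(278,160),"disc":(293,181),"strip":(295,199),"lid":(310,220),"lip":(244,219),"tray":(320,305),"mat":(230,300)}).items(): print(nm,np.round(at_depth(c,*uv),4))
    if n=="t":
        m=cv2.inRange(P,(.2,-.3,.052),(.75,.4,.063)) ; 
        def box(lo,hi,lbl):
            k=np.all((P>lo)&(P<hi),-1); q=P[k]; 
            if len(q)<5: print(lbl,len(q));return
            (cx,cy),(w,h),a=cv2.minAreaRect(q[:,:2].astype(np.float32)); print(lbl,len(q),np.round([cx,cy,np.median(q[:,2])],4),round(w,3),round(h,3),round(a,1))
        box((.35,.23,.04),(.72,.36,.09),"block"); box((.35,-.13,.05),(.75,.235,.075),"lid")
        box((.3,.0,.03),(.42,.14,.075),"lip?"); box((.3,-.3,.02),(.75,-.12,.05),"tray")
E
```

```text
t desk z -0.0006619768849371876
block [0.5927 0.3233 0.0605]
disc [0.604  0.1878 0.0784]
strip [0.5892 0.1174 0.0725]
sq [0.5521 0.0294 0.0789]
ang [ 0.5222 -0.0469  0.0732]
lid [0.6404 0.0636 0.065 ]
lip [0.4474 0.0804 0.0629]
tray [ 0.5593 -0.188   0.0075]
mat [0.4355 0.3104 0.0065]
block 1369 [0.535  0.2889 0.0628] 0.37 0.118 0.1
lid 10479 [0.5882 0.0655 0.066 ] 0.358 0.309 85.8
lip? 0
tray 509 [ 0.4901 -0.1971  0.0326] 0.401 0.166 9.1
s desk z -0.0006541087252573408
block [0.5919 0.309  0.0552]
disc [0.6024 0.1797 0.0722]
strip [0.5881 0.108  0.0707]
lid [0.6041 0.028  0.0654]
lip [0.4481 0.0781 0.0617]
tray [ 0.5671 -0.1731  0.0021]
mat [ 0.3777 -0.1084  0.0011]
```

View pics/tc.png

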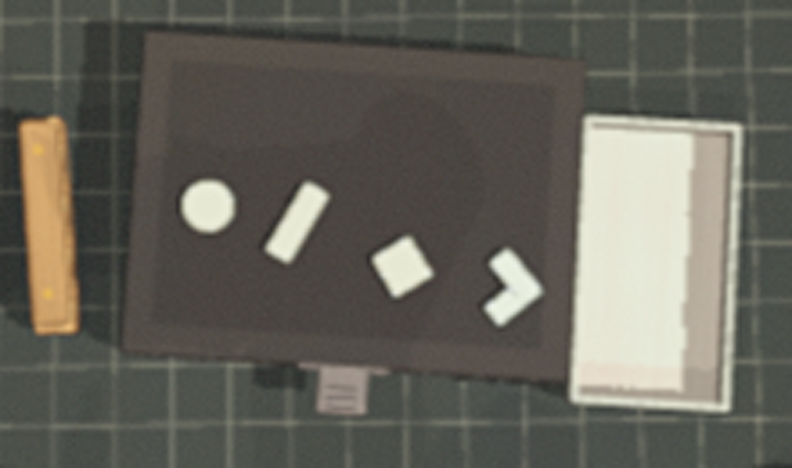

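View pics/sc.png

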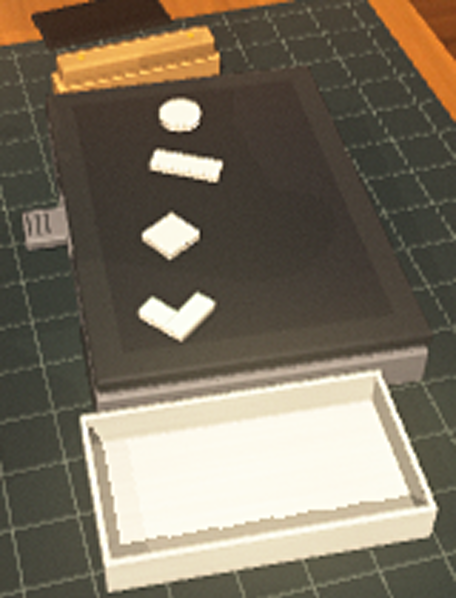

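The top crop shows the lid's top corners at (147,32), (583,62), (570,383) and (125,352), the lip at (317-366, 366-414), and the block's corners at (21,122), (65,117), (77,330) and (35,333). The tray's rim corners are at (584,115), (742,125), (730,411) and (570,401). The side crop shows the same objects, with the tray rim at (82,415), (380,372), (436,508) and (108,588). I'll fit poses from both views.

```bash
cat > fit.py <<'E'
from h import *
from scipy.optimize import least_squares
t=dict(np.load("top0.npz"));s=dict(np.load("side0.npz"))
T=lambda u,v:(180+(u+.5)/3.6-.5,135+(v+.5)/3.6-.5); S=lambda u,v:(230+(u+.5)/2.85-.5,140+(v+.5)/2.85-.5)
def fit(lbl,pts,tt,ss,x0,fz=True):
    # pts local xyz ; tt/ss dict index->crop px ; solve x,y,yaw,dz
    def w(p): return (np.array(pts)@R.from_euler("z",p[2]).as_matrix().T)+[p[0],p[1],p[3]]
    def f(p):
        W=w(p);return np.concatenate([proj(t,W[i])-T(*q) for i,q in tt.items()]+[proj(s,W[i])-S(*q) for i,q in ss.items()])
    r=least_squares(f,x0,loss="soft_l1");print(lbl,np.round(r.x,4),"rms px",np.sqrt(np.mean(f(r.x)**2)).round(2),np.round(f(r.x).reshape(-1,2),1).tolist());return r.x
b=lambda X,Y,z:[(X/2,Y/2,z),(X/2,-Y/2,z),(-X/2,-Y/2,z),(-X/2,Y/2,z)]
sc=fit("scanner",b(.27,.37,.065),{0:(147,32),1:(583,62),2:(570,383),3:(125,352)},{0:(308,68),1:(428,338),3:(50,98)},[.58,.06,0,0])
fit("block",b(.18,.032,.059),{0:(21,122),3:(35,333)},{0:(208,27),3:(60,53),2:(52,75) },[.58,.31,0,0])
fit("tray",b(.24,.13,.036),{0:(584,115),1:(742,125),2:(730,411),3:(570,401)},{3:(82,415),0:(380,372),1:(436,508),2:(108,588)},[.55,-.19,0,0])
for n,a,c in (("disc",(208,206),(180,112)),("strip",(297,222),(186,163)),("sq",(403,266),(171,234)),("angTip",(543,289),(181,332))):
    fit(n,[(0,0,0)],{0:a},{0:c},[.58,.06,0,.07])
E
python3 fit.py
```

```text
scanner [ 0.6057  0.069  -0.0801 -0.0081] rms px 0.86 [[-0.3, -0.3], [1.3, -0.2], [-0.6, 0.3], [-1.4, 0.2], [0.1, 0.1], [1.8, 0.4], [-1.7, 0.2]]
block [ 0.5919  0.3252  0.0594 -0.0038] rms px 1.57 [[0.2, -0.4], [-0.4, 0.7], [0.6, -0.5], [-4.5, 1.4], [1.0, -0.2]]
tray [ 0.5587 -0.1841 -0.0665 -0.0038] rms px 1.87 [[0.6, 0.6], [-0.7, 0.1], [-0.5, -0.5], [0.8, -0.1], [-0.2, 1.0], [-0.2, -0.4], [0.8, 0.7], [-0.2, -7.2]]
disc [ 0.6051  0.1902 -0.      0.0708] rms px 0.07 [[-0.0, 0.1], [0.1, -0.0]]
strip [0.5909 0.1172 0.     0.0698] rms px 0.13 [[-0.0, 0.2], [0.2, -0.0]]
sq [0.5536 0.0305 0.002  0.0699] rms px 0.16 [[-0.0, 0.2], [0.2, -0.0]]
angTip [ 0.5317 -0.0833  0.0733  0.0755] rms px 0.42 [[-0.1, 0.7], [0.5, -0.1]]
```

Call:
jog_arm:
  series:
    - [[0,0,0,0,0,-0.105,85],[0,0,0,0,0,-0.105,85],[0,0,0,0,0,-0.105,85],[-30,-18,0,0,0,0,85],[-30,-18,0,0,0,0,85],[-30,-18,0,0,0,0,85],[-30,-18,0,0,0,0,85],[-30,-18,0,0,0,0,85],[-30,-18,0,0,0,0,85],[-30,-18,0,0,0,0,85]]

```text
time_s: 1.1
eef_pos: [0.363, 0.4423, 0.2309]
eef_rot: [-0.0, -0.03, 1.0, -0.0]
wrist_force: [0.5, 1.0, 0.9]
opening: 0.99
grasp_force: 0.0
```

Call:
jog_arm:
  series:
    - [[-22,-13,8,0,0,0,70],[-22,-13,8,0,0,0,70],[-22,-13,8,0,0,0,70],[-22,-13,8,0,0,0,70],[-22,-13,8,0,0,0,70],[-22,-13,8,0,0,0,70],[-22,-13,8,0,0,0,70],[-22,-13,8,0,0,0,70],[-22,-13,8,0,0,0,70],[-22,-13,8,0,0,0,70]]

```text
time_s: 2.1
eef_pos: [0.5901, 0.3261, 0.1503]
eef_rot: [-0.001, -0.03, 1.0, -0.0]
wrist_force: [0.3, 0.1, 0.3]
opening: 0.814
grasp_force: 0.0
```

```bash
cat >> h.py <<'E'
def go(o,pos):   # tool-frame shift (mm) to world pos
    print("pos",np.round(o["eef_pos"],4),"yaw_y",round(float(np.arctan2(*rot(o["eef_rot"]).as_matrix()[[1,0],1])),4),"F",np.round(o["wrist_force"],1),"op",round(o["opening"],3),"gf",round(o["grasp_force"],1),"t",o["time_s"])
    return np.round(rot(o["eef_rot"]).inv().apply(np.asarray(pos)-o["eef_pos"])*1000,1)
E
python3 - <<'E'
from h import *
from bench import ctrl
o=ctrl.get_obs();print(go(o,(.592,.325,.03)),o["q"].round(2))
c=ctrl.camera("wrist");np.savez("w0.npz",**c);cv2.imwrite("pics/w0.png",c["frame"]);print(c["fx"],c["cx"],c["cy"],c["xyz"],c["rotation"])
E
```

```text
pos [0.5901 0.3261 0.1503] yaw_y 1.6309 F [0.3 0.1 0.3] op 0.814 gf 0.0 t 2.1
[ -2.   -1.2 120.3] [ 0.33  0.47  1.4   0.    1.27 -1.3 ]
325.19226210127806 277.0554094055688 209.7350977036548 [0.51142099 0.32164672 0.29221676] [0.10753827 0.67693049 0.71914859 0.11413122]
```

View pics/w0.png

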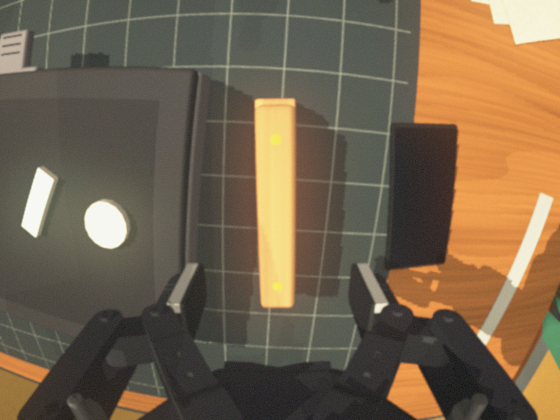

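The wrist view shows the block upright and aligned with the fingers. Its top ends are at (275,103) and (278,305), its yellow dots at (276,139) and (277,287), and it lies midway between the finger tips at (190,285) and (370,285).

```bash
python3 - <<'E'
from h import *
c=dict(np.load("w0.npz"))
def wz(u,v,z):
    x,y=u-c["cx"],v-c["cy"];r=np.hypot(x,y);a=r/c["fx"]
    d=Rm(c)@np.array([x/r*np.sin(a),y/r*np.sin(a),np.cos(a)]);return c["xyz"]+d*(z-c["xyz"][2])/d[2]
for p in [(276,139),(277,287),(275,103),(278,305),(257,205),(295,205)]:print(p,wz(*p,.059).round(4))
P=c["z_map"][200,275],c["z_map"][200,330];print(P)
E
```

```text
(276, 139) [0.5342 0.3222 0.059 ]
(277, 287) [0.655  0.3303 0.059 ]
(275, 103) [0.5084 0.32   0.059 ]
(278, 305) [0.6733 0.3322 0.059 ]
(257, 205) [0.5844 0.3109 0.059 ]
(295, 205) [0.5827 0.3394 0.059 ]
(np.float32(0.24235371), np.float32(0.30400005))
```

Call:
jog_arm:
  series:
    - [[-4,0,12,0,0,0,70],[0,0,12,0,0,0,70],[0,0,12,0,0,0,70],[0,0,12,0,0,0,70],[0,0,12,0,0,0,70],[0,0,12,0,0,0,70],[0,0,12,0,0,0,70],[0,0,12,0,0,0,70],[0,0,12,0,0,0,70],[0,0,12,0,0,0,70]]

```text
time_s: 3.15
eef_pos: [0.5936, 0.327, 0.0303]
eef_rot: [0.0, -0.03, 1.0, -0.0]
wrist_force: [-0.3, 0.2, -0.4]
opening: 0.82
grasp_force: 0.0
```

Call:
jog_arm:
  series:
    - [[0,0,0,0,0,0,20],[0,0,0,0,0,0,20],[0,0,0,0,0,0,20],[0,0,0,0,0,0,20],[0,0,0,0,0,0,20],[0,0,0,0,0,0,20],[0,0,0,0,0,0,20],[0,0,0,0,0,0,20],[0,0,0,0,0,0,20],[0,0,0,0,0,0,20]]

```text
time_s: 4.15
eef_pos: [0.5942, 0.3272, 0.032]
eef_rot: [0.001, -0.03, 1.0, 0.0]
wrist_force: [0.4, -0.2, 5.0]
opening: 0.349
grasp_force: 59.6
```

Call:
jog_arm:
  series:
    - [[0,0,-6,0,0,0,20],[0,0,-12,0,0,0,20],[0,0,-12,0,0,0,20],[0,0,-12,0,0,0,20],[0,0,-12,0,0,0,20],[0,0,-12,0,0,0,20],[0,0,-12,0,0,0,20],[0,0,-12,0,0,0.07,20],[0,0,0,0,0,0.07,20],[0,0,0,0,0,0,20]]

```text
time_s: 5.15
eef_pos: [0.5939, 0.3272, 0.1225]
eef_rot: [0.001, 0.04, 0.999, 0.0]
wrist_force: [0.1, -0.2, -1.6]
opening: 0.347
grasp_force: 59.4
```

```bash
python3 - <<'E'
from h import *
from bench import ctrl
o=ctrl.get_obs();print(go(o,(.5845,.2393,.12)))
E
```

```text
pos [0.5939 0.3272 0.1225] yaw_y 1.4904 F [ 0.1 -0.2 -1.6] op 0.347 gf 59.4 t 5.15
[  2.3 -88.3   2.5]
```

Call:
jog_arm:
  series:
    - [[2,-11,0,0,0,0,20],[0,-11,0,0,0,0,20],[0,-11,0,0,0,0,20],[0,-11,0,0,0,0,20],[0,-11,0,0,0,0,20],[0,-11,0,0,0,0,20],[0,-11,0,0,0,0,20],[0,-11,0,0,0,0,20],[0,0,6,0,0,0,20],[0,0,6,0,0,0,20]]

```text
time_s: 6.15
eef_pos: [0.5847, 0.2393, 0.1091]
eef_rot: [0.0, 0.04, 0.999, 0.0]
wrist_force: [0.2, 0.4, -1.6]
opening: 0.35
grasp_force: 59.5
```

```bash
python3 - <<'E'
from h import *
from bench import ctrl
o=ctrl.get_obs();print(go(o,(.5845,.2393,.1)))
a=ctrl.camera("wrist");b=ctrl.camera("side")
s=cv2.resize(b["frame"][140:350,230:390],None,fx=1.9,fy=2,interpolation=cv2.INTER_CUBIC)
cv2.imwrite("pics/w1.png",np.hstack([cv2.resize(a["frame"],(480,420)),s]))
E
```

```text
pos [0.5847 0.2393 0.1091] yaw_y 1.4903 F [ 0.2  0.4 -1.6] op 0.35 gf 59.5 t 6.15
[ 0.2 -0.   9.1]
```

View pics/w1.png

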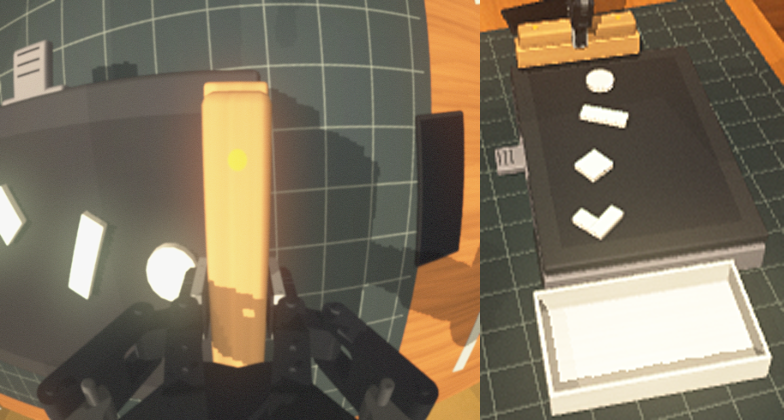

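The block, vertical at u≈235 in the wrist half, sits over the lid's left edge beyond the disc at (170,270). All chips lie between its ends. I'll lower it to feel for the lid.

Call:
jog_arm:
  series:
    - [[0,0,2,0,0,0,20],[0,0,2,0,0,0,20],[0,0,2,0,0,0,20],[0,0,2,0,0,0,20],[0,0,1,0,0,0,20],[0,0,1,0,0,0,20],[0,0,1,0,0,0,20],[0,0,1,0,0,0,20],[0,0,0,0,0,0,20],[0,0,0,0,0,0,20]]

```text
time_s: 7.25
eef_pos: [0.5845, 0.2395, 0.0973]
eef_rot: [0.0, 0.04, 0.999, -0.0]
wrist_force: [0.8, 0.6, -2.6]
opening: 0.347
grasp_force: 59.5
```

Call:
jog_arm:
  series:
    - [[0,0,0.5,0,0,0,20],[0,0,0.5,0,0,0,20],[0,0,0.5,0,0,0,20],[0,0,0.5,0,0,0,20],[0,0,0,0,0,0,20],[0,0,0,0,0,0,20],[0,0,0,0,0,0,20],[0,0,0,0,0,0,20],[0,0,0,0,0,0,20],[0,0,0,0,0,0,20]]

```text
time_s: 8.25
eef_pos: [0.5847, 0.2395, 0.0969]
eef_rot: [0.0, 0.04, 0.999, -0.0]
wrist_force: [-5.1, -3.0, 8.9]
opening: 0.349
grasp_force: 60.2
```

Call:
jog_arm:
  series:
    - [[0,0,-2,0,0,0,20],[0,0,-1.5,0,0,0,20],[0,-6,0,0,0,0,20],[0,-12,0,0,0,0,20],[0,-12,0,0,0,0,20],[0,-12,0,0,0,0,20],[0,-12,0,0,0,0,20],[0,-12,0,0,0,0,20],[0,-12,0,0,0,0,20],[0,-12,0,0,0,0,20]]

```text
time_s: 9.25
eef_pos: [0.5772, 0.1486, 0.0988]
eef_rot: [-0.0, 0.04, 0.999, -0.0]
wrist_force: [0.7, -0.5, -2.5]
opening: 0.351
grasp_force: 59.4
```

Call:
jog_arm:
  series:
    - [[0,-12,0,0,0,0,20],[0,-12,0,0,0,0,20],[0,-12,0,0,0,0,20],[0,-12,0,0,0,0,20],[0,-12,0,0,0,0,20],[0,-12,0,0,0,0,20],[0,-12,0,0,0,0,20],[0,-12,0,0,0,0,20],[0,-12,0,0,0,0,20],[0,-12,0,0,0,0,20]]

```text
time_s: 10.25
eef_pos: [0.5677, 0.0291, 0.0988]
eef_rot: [0.0, 0.04, 0.999, -0.0]
wrist_force: [0.1, 0.5, -1.7]
opening: 0.347
grasp_force: 59.4
```

```bash
python3 - <<'E'
from h import *
from bench import ctrl
o=ctrl.get_obs();print(go(o,(.5845,.2393,.1)))
a=ctrl.camera("wrist");b=ctrl.camera("side")
s=cv2.resize(b["frame"][140:350,230:390],None,fx=1.9,fy=2,interpolation=cv2.INTER_CUBIC)
cv2.imwrite("pics/w2.png",np.hstack([cv2.resize(a["frame"],(480,420)),s]))
E
```

```text
pos [0.5677 0.0291 0.0988] yaw_y 1.491 F [ 0.1  0.5 -1.7] op 0.347 gf 59.4 t 10.25
[  0.  210.8  -1.2]
```

View pics/w2.png

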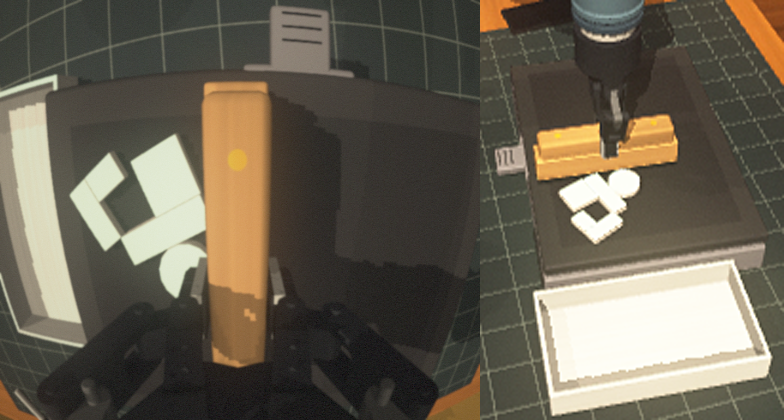

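All four chips are gathered ahead of the block, at (70-210,130-300) in the wrist half, with the tray straight ahead. Continuing.

Call:
jog_arm:
  series:
    - [[0,-6,0,0,0,0,20],[0,-12,0,0,0,0,20],[0,-12,0,0,0,0,20],[0,-12,0,0,0,0,20],[0,-12,0,0,0,0,20],[0,-12,0,0,0,0,20],[0,-12,0,0,0,0,20],[0,-12,0,0,0,0,20],[0,-12,0,0,0,0,20],[0,-12,0,0,0,0,20]]

```text
time_s: 11.35
eef_pos: [0.5586, -0.0845, 0.0988]
eef_rot: [0.0, 0.04, 0.999, -0.0]
wrist_force: [0.6, 0.4, -2.3]
opening: 0.347
grasp_force: 59.6
```

Call:
jog_arm:
  series:
    - [[0,-12,0,0,0,0,20],[0,-12,0,0,0,0,20],[0,-10,0,0,0,0,20],[0,0,0,0,0,0,20],[0,0,0,0,0,0,20],[0,0,-10,0,0,0,20],[0,0,-20,0,0,0,20],[0,0,-20,0,0,0,20],[0,0,-20,0,0,0,20],[0,0,-20,0,0,0,20]]

```text
time_s: 12.35
eef_pos: [0.5561, -0.1167, 0.1904]
eef_rot: [0.0, 0.039, 0.999, -0.0]
wrist_force: [0.8, -0.6, -2.1]
opening: 0.353
grasp_force: 59.6
```

```bash
python3 - <<'E'
from h import *
from bench import ctrl
o=ctrl.get_obs();print(go(o,(.5845,.2393,.1)))
a=ctrl.camera("wrist");b=ctrl.camera("side")
s=cv2.resize(b["frame"][140:350,230:390],None,fx=1.9,fy=2,interpolation=cv2.INTER_CUBIC)
cv2.imwrite("pics/w3.png",np.hstack([cv2.resize(a["frame"],(480,420)),s]))
E
```

```text
pos [ 0.5561 -0.1167  0.1904] yaw_y 1.492 F [ 0.8 -0.6 -2.1] op 0.353 gf 59.6 t 12.35
[-2.000e-01  3.571e+02  9.040e+01]
```

View pics/w3.png

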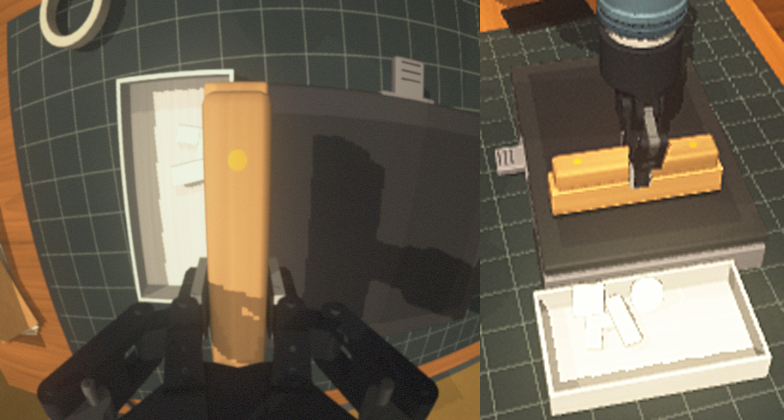

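All four chips lie in the tray in the side half, at (588,300), (595,330), (625,320) and (650,295), and the lid is clear. Returning the block to its place.

Call:
jog_arm:
  series:
    - [[0,20,0,0,0,0,20],[0,36,0,0,0,0,20],[0,36,0,0,0,0,20],[0,36,0,0,0,0,20],[0,36,0,0,0,0,20],[0,36,0,0,0,0,20],[0,36,0,0,0,0,20],[0,36,0,0,0,0,20],[0,36,0,0,0,0,20],[0,36,0,0,0,0,20]]

```text
time_s: 13.45
eef_pos: [0.5826, 0.2273, 0.1878]
eef_rot: [-0.001, 0.04, 0.999, -0.0]
wrist_force: [0.6, -1.0, -1.3]
opening: 0.345
grasp_force: 59.7
```

Call:
jog_arm:
  series:
    - [[0,36,0,0,0,0,20],[0,36,0,0,0,0,20],[0,29,0,0,0,0,20],[0,0,20,0,0,0,20],[0,0,20,0,0,0,20],[0,0,20,0,0,0,20],[0,0,20,0,0,0,20],[0,0,20,0,0,0,20],[0,0,20,0,0,0,20],[0,0,20,0,0,0,20]]

```text
time_s: 14.45
eef_pos: [0.5904, 0.3263, 0.0468]
eef_rot: [-0.001, 0.04, 0.999, -0.0]
wrist_force: [1.3, -0.0, -1.5]
opening: 0.347
grasp_force: 59.7
```

```bash
python3 - <<'E'
from h import *
from bench import ctrl
o=ctrl.get_obs();print(go(o,(.594,.327,.032)))
E
```

```text
pos [0.5904 0.3263 0.0468] yaw_y 1.4916 F [ 1.3 -0.  -1.5] op 0.347 gf 59.7 t 14.45
[-3.5  0.9 14.8]
```

Call:
jog_arm:
  series:
    - [[0,0,3,0,0,0,20],[0,0,3,0,0,0,20],[0,0,3,0,0,0,20],[0,0,2,0,0,0,20],[0,0,1,0,0,0,20],[0,0,1,0,0,0,20],[0,0,1,0,0,0,20],[0,0,1,0,0,0,20],[0,0,0,0,0,0,20],[0,0,0,0,0,0,20]]

```text
time_s: 15.45
eef_pos: [0.5915, 0.3262, 0.0338]
eef_rot: [-0.0, 0.04, 0.999, -0.0]
wrist_force: [-0.3, 0.3, -1.5]
opening: 0.345
grasp_force: 59.7
```

Call:
jog_arm:
  series:
    - [[0,0,0.5,0,0,0,20],[0,0,0.5,0,0,0,20],[0,0,0.5,0,0,0,20],[0,0,0.5,0,0,0,20],[0,0,0.5,0,0,0,20],[0,0,0.5,0,0,0,20],[0,0,0,0,0,0,20],[0,0,0,0,0,0,20],[0,0,0,0,0,0,20],[0,0,0,0,0,0,20]]

```text
time_s: 16.45
eef_pos: [0.5915, 0.3262, 0.032]
eef_rot: [0.0, 0.04, 0.999, -0.0]
wrist_force: [-4.0, -1.9, 7.7]
opening: 0.343
grasp_force: 60.4
```

Call:
jog_arm:
  series:
    - [[0,0,-0.5,0,0,0,65],[0,0,-0.5,0,0,0,65],[0,0,0,0,0,0,65],[0,0,0,0,0,0,65],[0,0,0,0,0,0,65],[0,0,0,0,0,0,65],[0,0,0,0,0,0,65],[0,0,-10,0,0,0,65],[0,0,-20,0,0,0,65],[0,0,-20,0,0,0,65]]

```text
time_s: 17.45
eef_pos: [0.5913, 0.3261, 0.0826]
eef_rot: [-0.0, 0.04, 0.999, -0.0]
wrist_force: [0.3, 0.3, 0.5]
opening: 0.763
grasp_force: 0.0
```

Call:
jog_arm:
  series:
    - [[0,0,-25,0,0,0,65],[0,0,-25,0,0,0,65],[0,0,-25,0,0,0,65],[0,0,-25,0,0,0,70],[0,0,0,0,0,0,70],[0,0,0,0,0,0,70],[0,0,0,0,0,0,70],[0,0,0,0,0,0,70],[0,0,0,0,0,0,70],[0,0,0,0,0,0,70]]

```text
time_s: 18.45
eef_pos: [0.5912, 0.3261, 0.181]
eef_rot: [-0.001, 0.04, 0.999, -0.0]
wrist_force: [0.6, 0.2, 0.1]
opening: 0.825
grasp_force: 0.0
```

```bash
python3 - <<'E'
from h import *
from bench import ctrl
o=ctrl.get_obs();print(go(o,(.4465,.0818,.15)))
b=ctrl.camera("side");t=ctrl.camera("top")
cv2.imwrite("pics/w4.png",np.hstack([cv2.resize(b["frame"][140:350,180:390],None,fx=1.9,fy=2),cv2.resize(t["frame"][135:265,175:400][:, :],(390,420))]))
for uv in [(275,247),(276,243)]: print(at_depth(t,*uv).round(4))
E
```

```text
pos [0.5912 0.3261 0.181 ] yaw_y 1.491 F [0.6 0.2 0.1] op 0.825 gf 0.0 t 18.45
[ 124.7 -255.    31.2]
[0.4414 0.0805 0.068 ]
[0.4533 0.0774 0.06  ]
```

View pics/w4.png

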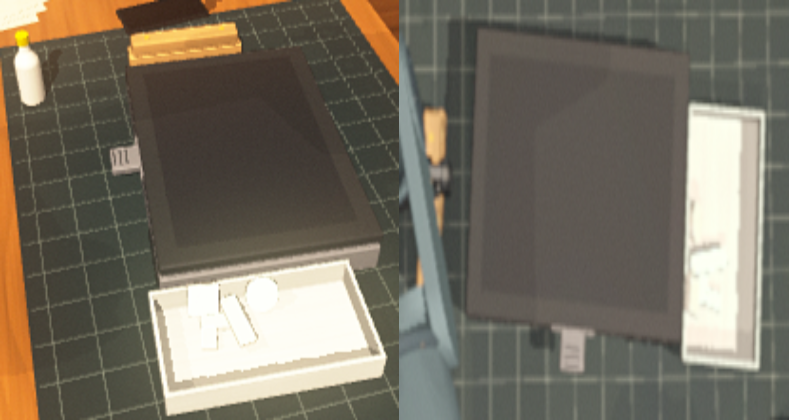

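The block stands upright at its place, all chips are in the tray, the lid is clear and the lip is at (572,350) in the top half. Moving above the lip.

Call:
jog_arm:
  series:
    - [[12.5,-25.5,2,0,0,0,75],[12.5,-25.5,2,0,0,0,75],[12.5,-25.5,2,0,0,0,75],[12.5,-25.5,2,0,0,0,75],[12.5,-25.5,2,0,0,0,75],[12.5,-25.5,2,0,0,0,75],[12.5,-25.5,2,0,0,0,75],[12.5,-25.5,2,0,0,0,75],[12.5,-25.5,2,0,0,0,75],[12.5,-25.5,2,0,0,0,75]]

```text
time_s: 19.55
eef_pos: [0.446, 0.0811, 0.1619]
eef_rot: [0.0, 0.04, 0.999, -0.0]
wrist_force: [-0.7, -0.7, 0.6]
opening: 0.881
grasp_force: 0.0
```

```bash
python3 - <<'E'
from h import *
from bench import ctrl
o=ctrl.get_obs();print(go(o,(.4465,.0818,.038)))
c=ctrl.camera("wrist");np.savez("w5.npz",**c);cv2.imwrite("pics/w5.png",c["frame"])
E
```

```text
pos [0.446  0.0811 0.1619] yaw_y 1.4913 F [-0.7 -0.7  0.6] op 0.881 gf 0.0 t 19.55
[ -0.4   0.7 123.9]
```

View pics/w5.png

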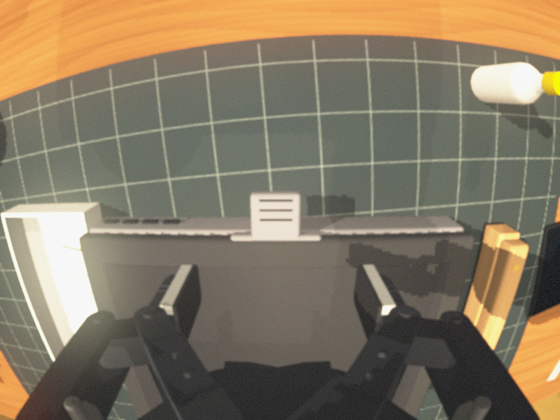

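The lip is at u 251-299, with its front edge at v=193 and its root at v=237. It is centred near u=275.

```bash
python3 - <<'E'
from h import *
c=dict(np.load("w5.npz"))
def wz(u,v,z):
    x,y=u-c["cx"],v-c["cy"];r=np.hypot(x,y);a=r/c["fx"]
    d=Rm(c)@np.array([x/r*np.sin(a),y/r*np.sin(a),np.cos(a)]);return c["xyz"]+d*(z-c["xyz"][2])/d[2]
for p in [(251,193),(299,193),(275,193),(275,237),(275,215),(90,232),(462,230)]:print(p,wz(*p,.063).round(4))
E
```

```text
(251, 193) [0.4308 0.0626 0.063 ]
(299, 193) [0.4337 0.0994 0.063 ]
(275, 193) [0.4322 0.081  0.063 ]
(275, 237) [0.4687 0.0781 0.063 ]
(275, 215) [0.45   0.0796 0.063 ]
(90, 232) [ 0.4535 -0.0884  0.063 ]
(462, 230) [0.4781 0.2455 0.063 ]
```

Call:
jog_arm:
  series:
    - [[0,-1,12.5,0,0,0,75],[0,0,12.5,0,0,0,75],[0,0,12.5,0,0,0,75],[0,0,12.5,0,0,0,75],[0,0,12.5,0,0,0,75],[0,0,12.5,0,0,0,75],[0,0,12.5,0,0,0,75],[0,0,12.5,0,0,0,75],[0,0,12.5,0,0,0,75],[0,0,12.5,0,0,0,75]]

```text
time_s: 20.6
eef_pos: [0.4465, 0.0809, 0.0358]
eef_rot: [0.0, 0.04, 0.999, -0.0]
wrist_force: [0.2, -0.4, 0.1]
opening: 0.88
grasp_force: 0.0
```

Call:
jog_arm:
  series:
    - [[0,0,0,0,0,0,25],[0,0,0,0,0,0,25],[0,0,0,0,0,0,25],[0,0,0,0,0,0,25],[0,0,0,0,0,0,25],[0,0,0,0,0,0,25],[0,0,0,0,0,0,25],[0,0,0,0,0,0,25],[0,0,0,0,0,0,25],[0,0,0,0,0,0,25]]

```text
time_s: 21.6
eef_pos: [0.4466, 0.0799, 0.0374]
eef_rot: [0.0, 0.04, 0.999, -0.001]
wrist_force: [-1.8, -5.1, 0.2]
opening: 0.456
grasp_force: 60.8
```

```bash
python3 - <<'E'
import numpy as np
r0=np.array([-.289,.010]); N=30; K=.5
def rotu(v,a): # lid opening: front rises
    return np.array([v[0]*np.cos(a)+v[1]*np.sin(a), -v[0]*np.sin(a)+v[1]*np.cos(a)])
def tcp(th): p=K*th; return rotu(r0,th)+.019*np.array([-np.sin(p),-np.cos(p)])
th=np.linspace(0,.785,N+1)
for i in range(N):
    d=tcp(th[i+1])-tcp(th[i]);p=K*th[i]
    print(i,np.round(1000*np.array([-np.cos(p)*d[0]+np.sin(p)*d[1],-np.sin(p)*d[0]-np.cos(p)*d[1]]),2),end=" ")
print(K*.785/N)
E
```

```text
0 [-0.11 -7.56] 1 [-0.21 -7.55] 2 [-0.31 -7.55] 3 [-0.41 -7.54] 4 [-0.51 -7.53] 5 [-0.61 -7.52] 6 [-0.7  -7.51] 7 [-0.8  -7.49] 8 [-0.9  -7.48] 9 [-1.   -7.46] 10 [-1.09 -7.45] 11 [-1.19 -7.43] 12 [-1.29 -7.41] 13 [-1.39 -7.39] 14 [-1.48 -7.37] 15 [-1.58 -7.34] 16 [-1.67 -7.32] 17 [-1.77 -7.29] 18 [-1.87 -7.27] 19 [-1.96 -7.24] 20 [-2.05 -7.21] 21 [-2.15 -7.18] 22 [-2.24 -7.15] 23 [-2.34 -7.11] 24 [-2.43 -7.08] 25 [-2.52 -7.04] 26 [-2.61 -7.01] 27 [-2.7  -6.97] 28 [-2.8  -6.93] 29 [-2.89 -6.89] 0.013083333333333334
```

Call:
jog_arm:
  series:
    - [[-0.1,0,-7.5,0,0.013,0,25],[-0.2,0,-7.5,0,0.013,0,25],[-0.3,0,-7.5,0,0.013,0,25],[-0.4,0,-7.5,0,0.013,0,25],[-0.5,0,-7.5,0,0.013,0,25],[-0.6,0,-7.5,0,0.013,0,25],[-0.7,0,-7.5,0,0.013,0,25],[-0.8,0,-7.5,0,0.013,0,25],[-0.9,0,-7.5,0,0.013,0,25],[-1.0,0,-7.5,0,0.013,0,25]]

```text
time_s: 22.6
eef_pos: [0.4565, 0.0791, 0.1116]
eef_rot: [-0.065, 0.04, 0.997, 0.002]
wrist_force: [1.7, -5.1, -4.7]
opening: 0.46
grasp_force: 60.8
```

```bash
cat > ang.py <<'E'
from h import *
from bench import ctrl
o=ctrl.get_obs();go(o,(0,0,0))
M=rot(o["eef_rot"]).as_matrix();G=o["eef_pos"]-.019*M[:,2]
print("tilt",np.arctan2(-M[0,2],-M[2,2]).round(3),"G",G.round(4),"q",o["q"].round(2),"tq",o["torque"].round(2))
f=np.array([.997,-.08]);dx=(np.array([.7356,.0586])-G[:2])@f;dz=G[2]-.047
print("R",np.hypot(dx,dz).round(4),"theta",(np.arctan2(dz,dx)-.0345).round(4))
for n in("top","side"):
    P=cloud(ctrl.camera(n)).reshape(-1,3);s=(P[:,:2]-[.606,.069])@np.array([[.997,.08],[-.08,.997]])
    k=(s[:,0]>-.09)&(s[:,0]<.1)&(np.abs(s[:,1])<.17)&(P[:,2]>.06)&(P[:,2]<.4)
    # ransac line in (x,z)
    X=s[k][:,0];Z=P[k][:,2];best=0;g=np.random.default_rng(0)
    if len(X)<50: print(n,len(X));continue
    for _ in range(300):
        i,j=g.integers(len(X),size=2)
        if abs(X[i]-X[j])<.03: continue
        m=(Z[i]-Z[j])/(X[i]-X[j]);w=abs(Z-Z[i]-m*(X-X[i]))<.004
        if w.sum()>best:best=w.sum();W=w
    m=np.polyfit(X[W],Z[W],1);print(n,len(X),best,"lid angle",np.arctan(-m[0]).round(4))
E
python3 ang.py
```

```text
pos [0.4565 0.0791 0.1116] yaw_y 1.4912 F [ 1.7 -5.1 -4.7] op 0.46 gf 60.8 t 22.6
tilt 0.13 G [0.459  0.0789 0.1305] q [-0.08  0.17  1.89 -0.    1.21 -1.57] tq [-0.71  0.01  0.25]
R 0.2897 theta 0.2577
top 6137 4854 lid angle 0.2565
side 6613 6501 lid angle 0.2641
```

Consistent (0.26 rad). Continuing.

Call:
jog_arm:
  series:
    - [[-1.1,0,-7.4,0,0.013,0,25],[-1.2,0,-7.4,0,0.013,0,25],[-1.3,0,-7.4,0,0.013,0,25],[-1.4,0,-7.4,0,0.013,0,25],[-1.5,0,-7.4,0,0.013,0,25],[-1.6,0,-7.3,0,0.013,0,25],[-1.7,0,-7.3,0,0.013,0,25],[-1.8,0,-7.3,0,0.013,0,25],[-1.9,0,-7.3,0,0.013,0,25],[-2.0,0,-7.2,0,0.013,0,25]]

```text
time_s: 23.7
eef_pos: [0.4848, 0.077, 0.18]
eef_rot: [-0.13, 0.04, 0.991, 0.004]
wrist_force: [1.3, -6.2, -7.0]
opening: 0.455
grasp_force: 61.4
```

Call:
jog_arm:
  series:
    - [[-2.1,0,-7.2,0,0.013,0,25],[-2.1,0,-7.2,0,0.013,0,25],[-2.2,0,-7.2,0,0.013,0,25],[-2.3,0,-7.1,0,0.013,0,25],[-2.4,0,-7.1,0,0.013,0,25],[-2.5,0,-7.0,0,0.013,0,25],[-2.6,0,-7.0,0,0.013,0,25],[-2.7,0,-7.0,0,0.013,0,25],[-2.8,0,-6.9,0,0.013,0,25],[0,0,0,0,0,0,25]]

```text
time_s: 24.7
eef_pos: [0.5254, 0.0739, 0.2341]
eef_rot: [-0.188, 0.039, 0.981, 0.007]
wrist_force: [-0.1, -6.0, -5.5]
opening: 0.455
grasp_force: 61.8
```

```bash
python3 ang.py
```

```text
pos [0.5254 0.0739 0.2341] yaw_y 1.4907 F [-0.1 -6.  -5.5] op 0.455 gf 61.8 t 24.7
tilt 0.377 G [0.5324 0.0733 0.2518] q [-0.08  0.35  1.44 -0.    1.73 -1.57] tq [-0.79  0.33  0.47]
R 0.2889 theta 0.7534
top 3802 2720 lid angle 0.7487
side 5892 3702 lid angle 0.7489
```

Call:
jog_arm:
  series:
    - [[-1.3,0,-3.1,0,0.006,0,25],[-1.3,0,-3.1,0,0.006,0,25],[-1.3,0,-3.0,0,0.005,0,25],[0,0,0,0,0,0,25],[0,0,0,0,0,0,25],[0,0,0,0,0,0,25],[0,0,0,0,0,0,25],[0,0,0,0,0,0,25],[0,0,0,0,0,0,25],[0,0,0,0,0,0,25]]

```text
time_s: 25.8
eef_pos: [0.5315, 0.0734, 0.2404]
eef_rot: [-0.196, 0.039, 0.98, 0.007]
wrist_force: [0.2, -6.3, -5.9]
opening: 0.455
grasp_force: 61.8
```

```bash
python3 ang.py; python3 - <<'E'
from h import *
from bench import ctrl
c=ctrl.camera("side");a=np.load("side0.npz")
# bystander/tray check: image difference in regions (glue, tape, phone, tray)
for n,(x0,x1,y0,y1) in {"glue":(185,207,152,195),"tape":(190,250,360,415),"phone":(240,270,138,152),"tray":(258,384,285,345)}.items():
    g=lambda f:cv2.Canny(cv2.cvtColor(f[y0:y1,x0:x1],cv2.COLOR_BGR2GRAY),60,150).astype(np.float32)
    print(n,cv2.phaseCorrelate(g(a["frame"]),g(c["frame"])))
E
```

```text
pos [0.5315 0.0734 0.2404] yaw_y 1.4909 F [ 0.2 -6.3 -5.9] op 0.455 gf 61.8 t 25.8
tilt 0.394 G [0.5388 0.0729 0.2579] q [-0.08  0.37  1.4  -0.    1.76 -1.57] tq [-0.71  0.12  0.51]
R 0.2888 theta 0.7842
top 3587 2601 lid angle 0.7816
side 5554 3397 lid angle 0.7805
glue ((0.11990462423404402, 0.4617290558138052), 0.9517944137255351)
tape ((-0.026910113418381343, -0.07414364039754062), 0.8841169016228781)
phone ((-0.07043909025511752, 0.5179935772009987), 0.9515476155281067)
tray ((-0.12523050680708536, -0.02528850950416839), 0.5639876491079728)
```

Everything holds at 45°, and the bystanders and tray have not moved.

```bash
python3 -c "
from bench import ctrl
print(ctrl.hand_in())"
```

```text
the job is handed in; nothing more can be done
None
```

The job is handed in: I wiped all four offcuts into the tray with the block, stood the block back upright on the desk, and the arm is holding the lid at 45° (measured 0.78 rad), with the glue bottle, tape roll, phone and tray unmoved.

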